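# Fit the nozzle cup to the bench filler

## Task

Lift the steel nozzle cup out of its rest by the black handle, offer it up into the lock ring under the bench filler's head with the handle at the red mark, and turn it counter-clockwise (seen from above) until the lugs lock it firmly up against the seal: hand-tight, when turning on takes about 6 N of push at the handle grip, and no tighter, as a crushed seal leaks. Then let go of it, and leave the loose bottles and caps where they stand.

Things in the scene. Friction and masses are not known exactly. Their poses are not given: they have to be found in the camera images.
- cup: Loose stainless nozzle cup, 0.2 to 0.3 kg, 55 mm diameter, 46 mm high, open on top. Origin: on its axis at the flat underside, z up. The handle points along -x; two lugs (round pins, 7 mm thick, undersides 34 mm above the cup's underside) stick out along +y and -y to 34 mm from the axis. A spout hangs 28 mm below the underside. Its centre of mass lies about 16 mm from the axis towards the handle
- cup_grip (a point): Centre of the cup's black handle grip, a flat-sided bar 68 mm long, 20 mm wide, 22 mm high; 118 mm from the cup's axis, 12 mm above its underside; axes as the cup's. Pinch it across the 20 mm from above, firmly (50 N or more), as the cup hangs from it sideways
- cup_rim (a point): Centre of the cup's mouth, on its axis, 46 mm above its underside; axes as the cup's. Its rim meets the seal in the head. The cup can be 2 mm off the ring's axis inside the ring; let the hand follow sideways and up, only the turning push matters
- filler: White bench filler, fixed: base plate 150 mm wide, column and tank at the back, round head of 92 mm diameter in front. Origin: on the head's axis at table height; -x is its front, +x points to the column; z up
- lock_ring: Steel ring under the filler's head, 92 mm diameter, 34 mm high, open below. Origin: centre of its underside, 270 mm above the table; axes as the filler's. Its inward lip has a 59 mm bore with two slots for the lugs; inside is an 80 mm chamber. On the lip two ramps rise 0.17 mm a degree counter-clockwise from the slots, with hard stops 82 degrees from the slots (too tight)
- ring_mark (a point): Red mark on the ring's side, 47 mm from its axis, 14 mm above its underside, left of the front. With the handle under it (cup's yaw 50 degrees less than the ring's, 7 degrees either way) the lugs pass the slots. With the mouth 17 mm or more above the ring's underside the lugs clear the lip and the cup can turn. From 20 degrees on the ramps carry it: mouth then about 14.5 mm + 0.17 mm a degree up
- ring_seal (a point): On the ring's axis, 22 mm above its underside: mean height of the hidden rubber seal over the cup's mouth. It lies up to 3.2 mm higher or lower (wear). It gives 6 N at first touch, then 32 N a mm. Right is 18 to 50 N on the ramps; over 75 N spoils it. Push at the grip to turn on: under 2 N before the seal, 5 to 7 N when right, over 9 N too tight; right comes after 30 to 75 degrees of turn
- rest: Bent sheet-steel rest fixed on the table, 78 mm square on top, 45 mm high; the cup's underside stands on it, its spout loose in a 34 mm hole. Origin: centre of its underside
- soap_a: Loose soap bottle, upright, 50x87x202 mm; origin: centre of its underside. Leave it alone
- soap_b: Loose soap bottle, upright, 50x87x202 mm; origin: centre of its underside. Leave it alone
- cap_a: Loose black bottle cap, 37 mm diameter, 33 mm high; origin: centre of its underside. Leave it alone
- cap_b: Loose black bottle cap, 37 mm diameter, 33 mm high; origin: centre of its underside. Leave it alone

How it is judged:
By the outcome, as a careful person would: the job done as asked, in the order asked, and still so for the second after the job is handed in, with the robot touching nothing.
It also fails if it takes over 61 s, if anything falls off the work surface, if the arm or the gripper's body presses on something with over 40 N, if the wrist force passes 120 N, or if a joint passes its speed limit or range.

## Robot

A 6-joint arm with a two-finger parallel gripper is mounted at the origin on a cart in front of the work surface, level with it; the furniture and walls round the work are solid. World frame = base frame: x ahead of the robot, y to its left, z up, the work surface at z = 0. Lengths are in mm, angles in rad, forces in N, time in s.
With the tool pointing down it reaches from about 275 to 825 mm from the base axis. Payload 4.9 kg.
Tool frame: the origin (TCP) lies at the very end of the fingers, on their centre line; the grasp point (between the pads) lies 19 mm behind it; z points along the fingers, y is the direction in which the jaws open and shut (so a half turn about z gives the same grasp; the last joint's range is limited). The gripper opens to 85 mm and grips with 20 to 120 N. Pads are 22 mm wide; open, the fingers measure 114 mm over their backs; the gripper's body (76 mm by 85 mm) begins 54 mm behind the grasp point. The pads swing forward as they close: fully open they stand 13 mm farther back than shut.
Start: joints at [1.197, 0.326, -0.193, 1.052, 0, 1.437], TCP at [130.623, 534.281, 231.281] pointing down, gripper open.
Joint ranges: [-2.65, 2.65], [-0.97, 1.79], [-1.3, 1.35], [-1.93, 2.1], [-1.47, 1.37], [-3.14, 3.14]. Speed limits (rad/s): [2.57, 2.57, 3.14, 3.14, 3.14, 3.14].

## Interface

Orientations are given as [roll, pitch, yaw] about the fixed x, y, z axes, in that order (R = Rz(yaw) Ry(pitch) Rx(roll)).
In Python, from bench import bot, solve_ik, imaging gives the robot as it stands. Calls block until the motion is done:
- bot.move_ptp(position, orientation): joint-space move of the TCP to a pose.
- bot.movel(position, rot=None, max_speed=150, threshold=None): straight line of the TCP; rot=None keeps the orientation; max_speed is the mean speed in mm/s. With threshold (N) it stops when the force on the tool has changed by that much, and returns True; else False.
- bot.move_j(angles): joint-space move.
- bot.grip(opening, effort=None): opening from 0.0 (shut) to 1.0 (fully open); effort is the grip in N (None keeps the last); returns when the fingers have stopped.
- bot.dwell(seconds).
- solve_ik(position, orientation): joint angles nearest the present ones, or None.
- bot.get_state(): the state.
- imaging.capture(name): name is "side" or "top" or "wrist"; returns the picture (384x512x3 uint8, blue, green, red); there is no depth.
- imaging.camera_model(name): a dict with "K" (3x3 intrinsics, pixels), "position" and "rotation" of the camera in the world. Camera axes: x right, y up, looking along -z (the intrinsics and any distortion apply to the point x, -y, -z); pixel columns grow to the right and rows downward; lengths in mm; the calibration is good to about 2 mm. A picture is of the moment at which its call begins: read the wrist's pose just before it. camera_model takes no time and is no camera call; for the wrist camera it gives the pose at the moment of the call.
A pose or a line that the arm cannot do raises bot.IKError and nothing moves.
- bot.sign_off(): hands the job in, once; it reports no verdict.
The state is a dict: "t": time; "qpos": joint angles; "joint_velocities": joint speeds; "effort": joint torques, N m; "tcp_pos": TCP position; "orientation": TCP orientation; "contact_force": force on the tool from outside, world axes, zero at the start; "wrist_torque": the same for the moment, N m; "opening": opening from 0.0 (shut) to 1.0 (fully open).
Only numpy, scipy, OpenCV 4.12 (cv2) and the standard library are available. Lean on these libraries where they do the work, as an engineer would, in place of code of your own. Each camera call takes 0.05 s, during which the arm holds its last target.

## Working session

There is one attempt and no reset: what is moved stays moved. The work goes in short steps, each a Python script; the robot and the scene stay as the last script left them, time stands still between calls to the robot, and variables do not carry over. Pictures are saved under pics/ and viewed, and the job is handed in when it is done.

```bash
ls; mkdir -p pics
python3 - <<'E'
from bench import bot, solve_ik, imaging
import cv2
print(bot.get_state())
for n in ("side","top","wrist"):
    m=imaging.camera_model(n); print(n,{k:(v.tolist() if hasattr(v,'tolist') else v) for k,v in m.items()})
    cv2.imwrite(f"pics/{n}0.png",imaging.capture(n))
E
```

```text
pics
{'t': 0.0, 'qpos': array([ 1.19681542e+00,  3.26954555e-01, -1.93580812e-01,  1.05202293e+00,
       -2.16023473e-06,  1.43657086e+00]), 'joint_velocities': array([-4.56087557e-04,  9.41899667e-04, -8.76391641e-04, -6.62846544e-04,
       -8.02038006e-04,  8.35831769e-05]), 'effort': array([-2.53229038e-03, -4.43406594e+01,  2.62438381e+01,  1.55892712e-02,
       -2.53966837e-04,  1.45596840e-05]), 'tcp_pos': array([130.39128623, 533.71254212, 230.49720751]), 'orientation': array([-3.13984625e+00, -2.33650521e-04,  2.90183701e+00]), 'contact_force': array([-0.12217228,  0.11777348, -0.35729028]), 'wrist_torque': array([-0.02611049, -0.06620078,  0.03980236]), 'opening': 0.9992977779826535}
side {'K': [[422.9906333632584, 0.0, 257.4892290051881], [0.0, 422.9906333632584, 190.94101652590146], [0.0, 0.0, 1.0]], 'position': [378.85839179511055, -861.3183372344203, 783.3936101196224], 'rotation': [0.9422407560996882, 0.007505133040798029, -0.19852418673777733]}
top {'K': [[473.9298010100029, 0.0, 249.31291493853806], [0.0, 473.9298010100029, 191.73184830926462], [0.0, 0.0, 1.0]], 'position': [216.37198699534022, 7.047321070543827, 1448.0672831875977], 'rotation': [0.25836749839230855, 0.005022552460359542, -1.633512323188719]}
wrist {'K': [[291.7687170453437, 0.0, 253.70477361185664], [0.0, 291.7687170453437, 193.44368923517442], [0.0, 0.0, 1.0]], 'position': [61.508839593360506, 550.1239776513722, 372.9020817254272], 'rotation': [-0.2808919776284867, 0.0019270531978736738, 1.3298005967097977]}
```

View pics/side0.png

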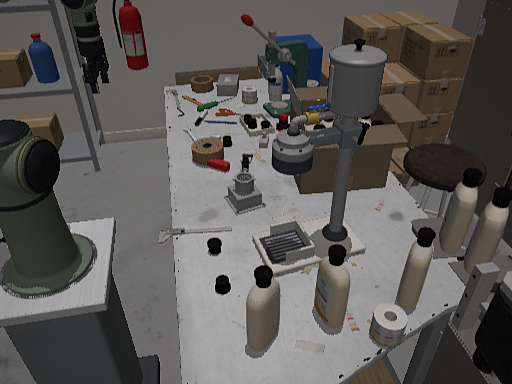

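View pics/top0.png

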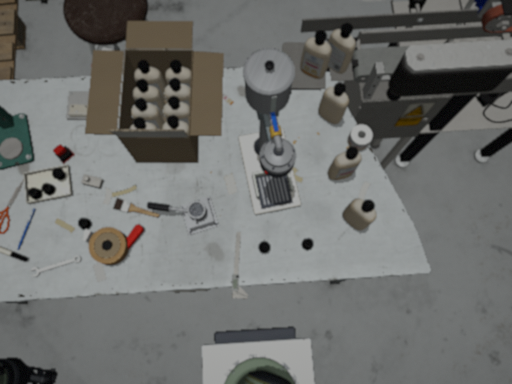

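View pics/wrist0.png

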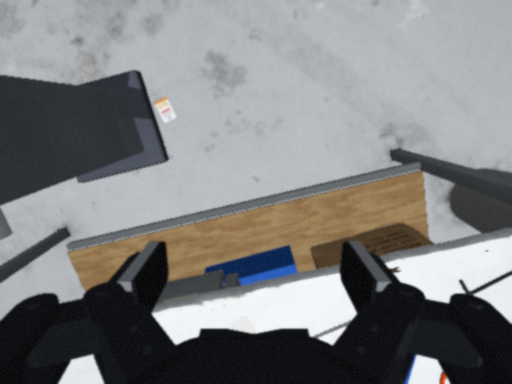

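```bash
cat > h.py <<'E'
from bench import bot, solve_ik, imaging
import cv2, numpy as np
from scipy.spatial.transform import Rotation as Ro
def R(o): return Ro.from_euler('xyz',o).as_matrix()
def ray(m,u,v):
    K=np.array(m['K']); d=np.array([(u-K[0,2])/K[0,0],-(v-K[1,2])/K[1,1],-1.])
    return np.array(m['position']),R(m['rotation'])@d
def at_z(m,u,v,z):
    p,d=ray(m,u,v); return p+d*(z-p[2])/d[2]
def proj(m,P):
    K=np.array(m['K']); c=R(m['rotation']).T@(np.array(P,float)-np.array(m['position']))
    return np.array([K[0,2]+K[0,0]*c[0]/-c[2],K[1,2]+K[1,1]*c[1]/c[2]])
def tri(obs):
    A=np.zeros((3,3));b=np.zeros(3)
    for m,u,v in obs:
        p,d=ray(m,u,v);d=d/np.linalg.norm(d);M=np.eye(3)-np.outer(d,d);A+=M;b+=M@p
    x=np.linalg.solve(A,b)
    return x,[np.round(proj(m,x)-[u,v],1) for m,u,v in obs]
def crop(img,x0,y0,w,h,s,name):
    cv2.imwrite(name,cv2.resize(img[y0:y0+h,x0:x0+w],None,fx=s,fy=s,interpolation=cv2.INTER_CUBIC))
E
python3 - <<'E'
from h import *
s=cv2.imread('pics/side0.png');t=cv2.imread('pics/top0.png')
a=cv2.resize(s[140:220,215:325],None,fx=5,fy=5,interpolation=cv2.INTER_CUBIC)
cv2.imwrite('pics/cs.png',a)
crop(t,130,180,100,60,7,'pics/ct.png')
crop(t,225,40,90,180,3.3,'pics/ct2.png')
E
```

```text
(no output)
```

View pics/cs.png

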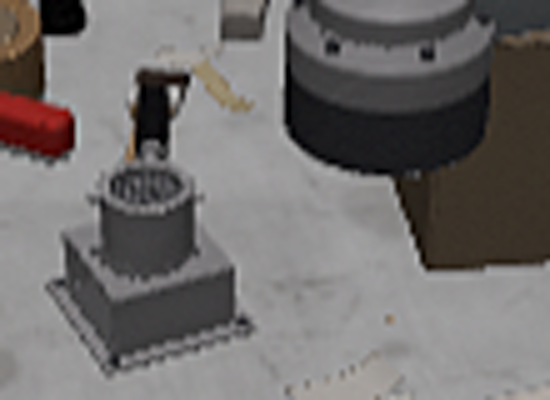

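View pics/ct.png

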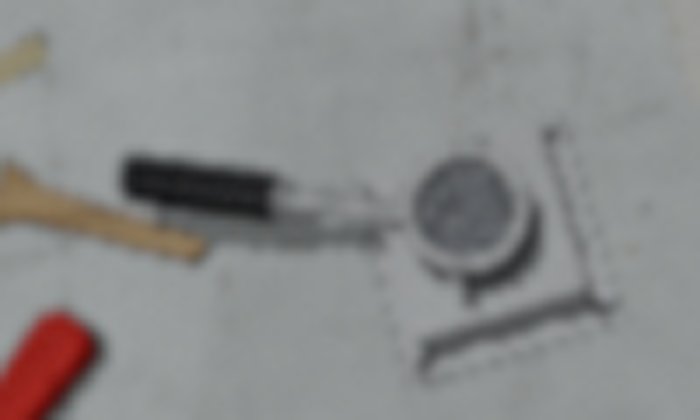

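View pics/ct2.png

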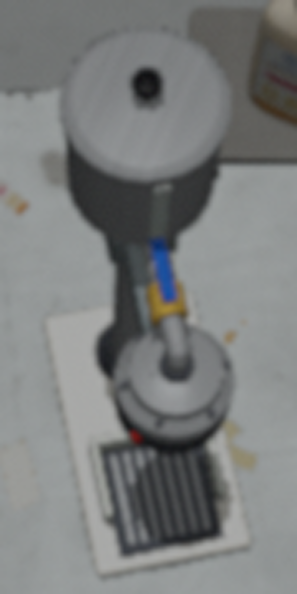

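Run:
```python
from h import *
T=imaging.camera_model('top');S=imaging.camera_model('side')
print('rim',tri([(T,196.3,209.4),(S,244.4,177.4)]), at_z(T,196.3,209.4,91), at_z(S,244.4,177.4,91))
print('grip top',at_z(T,158.3,206.7,68), at_z(T,130+124/7,180+177/7,68),at_z(T,130+272/7,180+196/7,68))
print('mark',at_z(T,266.2,172.1,284))
# base plate corners z~?
for c in [(45,318),(193,300),(100,577),(250,546)]: print(at_z(T,225+c[0]/3.3,40+c[1]/3.3,10))
# lid
print('headtop',at_z(T,225+174/3.3,40+365/3.3,310))
```

```text
rim (array([535.02089528, 150.36774278,  88.14199455]), [array([-0.1, -1.1]), array([-1. ,  0.3])]) [531.17010299 149.98652351  91.        ] [537.55172799 147.233972    91.        ]
grip top [552.02633444 265.58218947  68.        ] [558.39719583 297.16976264  68.        ] [546.02259324 234.12978344  68.        ]
mark [573.04171854 -52.94814112 284.        ]
[783.46597108  13.32106258  10.        ]
[ 792.92459339 -133.11500846   10.        ]
[521.00037169 -23.44244441  10.        ]
[ 541.77881997 -166.61445347   10.        ]
headtop [620.17171741 -84.93591585 310.        ]
```

Run:
```python
from h import *
r=np.radians
for p,y in [((552,265,38),81),((552,265,180),81),((523,-5,234),138),((530,60,300),138),((511,-148,234),213),((500,-60,234),175)]:
    print(p,y,solve_ik(p,[np.pi,0,r(y)]))
bot.grip(0.6,60)
bot.move_ptp([548,255,190],[np.pi,0,r(81)])
st=bot.get_state();m=imaging.camera_model('wrist');im=imaging.capture('wrist')
import pickle;pickle.dump((m,st),open('w1.pkl','wb'));cv2.imwrite('pics/w1.png',im);print(st['t'],st['tcp_pos'],st['opening'],m)
```

```text
(552, 265, 38) 81 [ 0.32708785  0.6215668  -0.25410301  0.69512651  0.          2.05496381]
(552, 265, 180) 81 [ 0.32708785  0.4765674  -0.09833621  0.99589272  0.          2.05496381]
(523, -5, 234) 138 [-0.1507487   0.27453539 -0.25780357  1.03845737  0.          0.58228959]
(530, 60, 300) 138 [-0.02570059  0.25902595 -0.1088075   1.20296287  0.          0.70733769]
(511, -148, 234) 213 [-0.42070519  0.29111202 -0.23495184  1.04473246  0.         -0.99666384]
(500, -60, 234) 175 [-0.26610577  0.23863262 -0.30610882  1.02605489  0.         -0.17883931]
2.4167 [547.41322328 255.9604991  190.16872047] 0.6040658530177437 {'K': array([[291.76871705,   0.        , 253.70477361],
       [  0.        , 291.76871705, 193.44368924],
       [  0.        ,   0.        ,   1.        ]]), 'position': array([557.72055797, 324.89145698, 332.48068232]), 'rotation': array([-2.81071069e-01,  8.81048484e-05, -1.56530379e-01])}
```

View pics/w1.png

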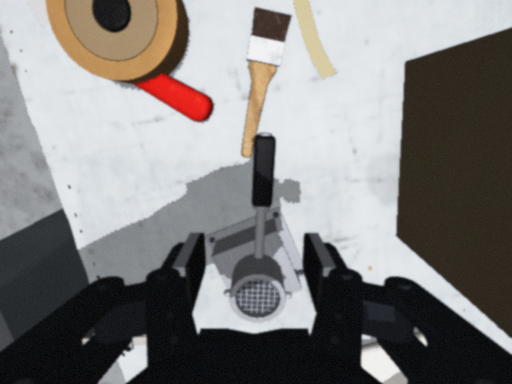

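Run:
```python
from h import *
im=cv2.imread('pics/w1.png');crop(im,200,125,120,200,3,'pics/w1c.png')
```

```text
(no output)
```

View pics/w1c.png

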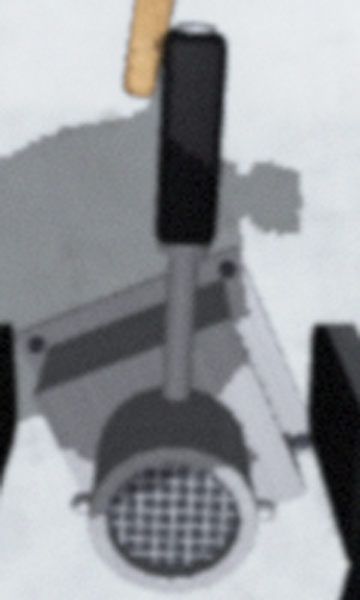

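Run:
```python
from h import *
import pickle
m,st=pickle.load(open('w1.pkl','rb'))
f=lambda a,b:(200+a/3,125+b/3)
c=at_z(m,*f(174,517),91);a=at_z(m,*f(195,38),68);b=at_z(m,*f(187,243),68)
print(c,a,b,(a+b)/2,np.linalg.norm(a-b),np.linalg.norm(((a+b)/2-c)[:2]))
print(np.degrees(np.arctan2(*(a-c)[1::-1])),np.degrees(np.arctan2(*(a-b)[1::-1])))
print('lugs',at_z(m,*f(82,503),82),at_z(m,*f(266,509),82))
S=imaging.camera_model('side');T=imaging.camera_model('top')
print('w+s',tri([(m,*f(174,517)),(S,244.4,177.4)]),'w+t',tri([(m,*f(174,517)),(T,196.3,209.4)]))
```

```text
[534.71925009 152.8306516   91.        ] [563.86215372 299.17013978  68.        ] [551.9899687  235.85124266  68.        ] [557.92606121 267.51069122  68.        ] 64.42229047395733 117.0045621710581
78.73713145849224 79.38043929855462
lugs [504.66181947 156.45507311  82.        ] [564.4086461 144.7089691  82.       ]
w+s (array([536.28888307, 150.88072751,  88.660363  ]), [array([1.9, 0. ]), array([-0.6,  0. ])]) w+t (array([533.29082807, 150.08852717,  86.39422018]), [array([-1.1, -0.3]), array([ 0.1, -0.4])])
```

Run:
```python
from h import *
r=np.radians
bot.movel([557.5,267.3,90],[np.pi,0,r(79)],200)
h=bot.movel([557.5,267.3,37],[np.pi,0,r(79)],80,threshold=8)
print(h,bot.get_state()['tcp_pos'],bot.get_state()['contact_force'])
bot.grip(0.0,90)
s=bot.get_state();print(s['t'],s['opening'],s['contact_force'],s['wrist_torque'],s['tcp_pos'])
bot.movel([557.5,267.3,70],None,60)
bot.movel([557.5,267.3,190],None,150)
bot.dwell(.3)
s=bot.get_state();print(s['t'],s['opening'],s['contact_force'],s['wrist_torque'],s['tcp_pos'],s['orientation'])
m=imaging.camera_model('wrist');im=imaging.capture('wrist')
import pickle;pickle.dump((m,s),open('w2.pkl','wb'));cv2.imwrite('pics/w2.png',im)
crop(im,170,130,180,190,3,'pics/w2c.png')
t=imaging.capture('top');sd=imaging.capture('side');cv2.imwrite('pics/t2.png',t);cv2.imwrite('pics/s2.png',sd)
```

```text
False [557.80099355 267.39304014  37.2381025 ] [0.22395474 0.02652662 0.12590407]
4.325 0.21702269044577227 [-0.07607662  0.71534436  2.39690305] [-0.02658165  0.09612129 -0.07515839] [557.83085195 267.51064873  37.55154929]
6.275 0.21938117043860236 [-0.14618438  0.04875171 -2.15094747] [ 0.19521132 -0.02466833 -0.04714053] [557.12654888 267.18410997 189.22326613] [-3.14043615e+00  6.52841542e-04  1.37879879e+00]
```

View pics/w2c.png

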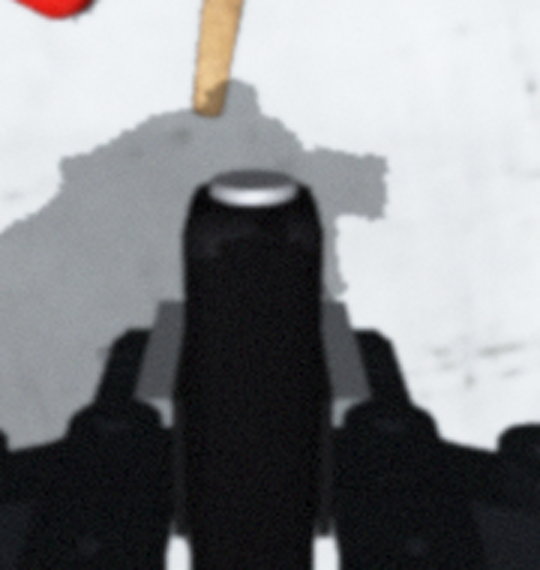

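View pics/s2.png

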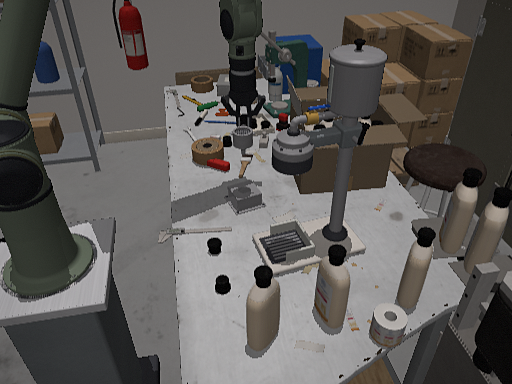

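Run:
```python
from h import *
s=cv2.imread('pics/s2.png');t=cv2.imread('pics/t2.png')
crop(s,262,112,62,70,9,'pics/cs3.png')
crop(t,248,128,56,60,9,'pics/ct3.png')
crop(s,220,110,50,60,9,'pics/cs4.png')
```

```text
(no output)
```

View pics/cs3.png

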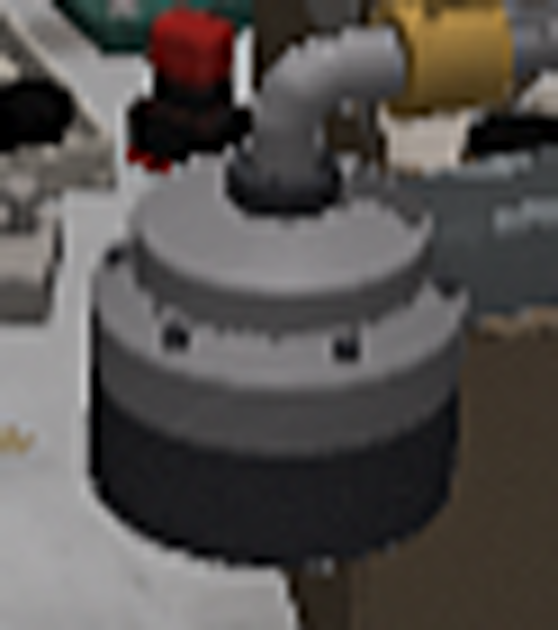

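View pics/ct3.png

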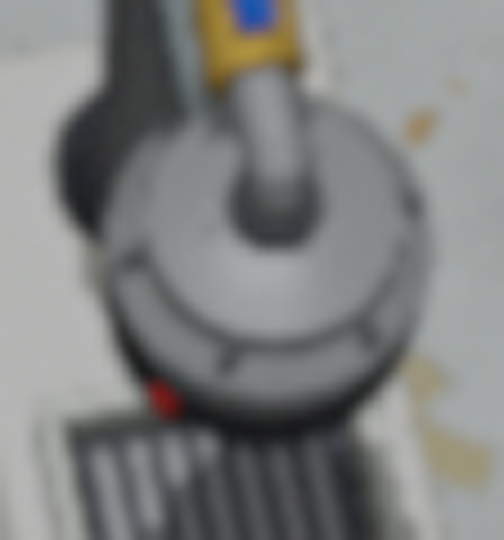

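View pics/cs4.png

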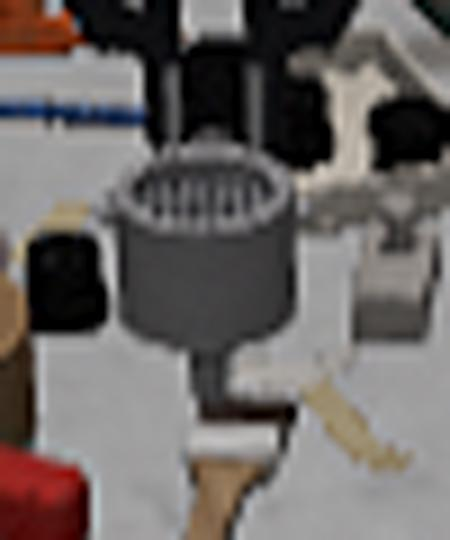

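```bash
cat > fit.py <<'E'
from h import *
from scipy.optimize import least_squares
T=imaging.camera_model('top');S=imaging.camera_model('side')
th=np.linspace(0,2*np.pi,361)
def circ(m,x,y,z,r): return np.array([proj(m,[x+r*np.cos(a),y+r*np.sin(a),z]) for a in th])
def sfeat(x,y,z=270):
    c=circ(S,x,y,z,46); return np.array([c[:,0].min(),c[:,0].max(),c[:,1].max()])
def tfeat(x,y):
    c=circ(T,x,y,270,46);f=circ(T,x,y,322,46); return np.array([f[:,0].min(),f[:,0].max(),c[:,1].max()])
so=np.array([262+88/9,262+458/9,112+562/9]);to=np.array([248+103/9,248+432/9,128+436/9])
rs=least_squares(lambda p:sfeat(*p)-so,[610,-84]);rt=least_squares(lambda p:tfeat(*p)-to,[610,-84])
rb=least_squares(lambda p:np.r_[sfeat(*p)-so,tfeat(*p)-to],[610,-84])
for r in (rs,rt,rb):print(r.x,r.fun.round(2))
mk=at_z(T,248+165/9,128+402/9,284);print(mk)
for r in (rs,rt,rb):
    d=mk[:2]-r.x;print(np.hypot(*d),np.degrees(np.arctan2(d[1],d[0])))
# cup check in side image 2: rim circle centre
s=bot.get_state();p=s['tcp_pos'];a=np.radians(79);ax=p[:2]-118*np.array([np.cos(a),np.sin(a)])
z=p[2]-37.3+91
print('cup pred axis',ax,z,proj(S,[*ax,z]), 'meas',220+207/9,110+190/9)
c=circ(S,*ax,z,27.5);print('rim pred crop', (c[:,0].min()-220)*9,(c[:,0].max()-220)*9,(c[:,1].min()-110)*9,(c[:,1].max()-110)*9)
c=circ(S,*ax,z-46,27.5);print('bottom pred lowest', (c[:,1].max()-110)*9)
E
python3 fit.py
```

```text
[612.63029727 -79.5588121 ] [ 0.19 -0.19  0.03]
[609.70921915 -83.45244459] [-0.05  0.05 -0.  ]
[611.24792419 -82.93730457] [-0.07 -0.33  0.95 -0.29 -0.21 -0.56]
[571.50217104 -53.18051475 284.        ]
48.86038617506273 147.3251537370069
48.74595635459927 141.60976726940066
49.65069418605147 143.17859253285584
cup pred axis [534.90834877 151.43248122] 243.4476915562982 [241.72444128 130.07608034] meas 243.0 131.11111111111111
rim pred crop 104.0589229543065 286.8955752449574 138.40824414764515 224.63517119870704
bottom pred lowest 359.59862753666016
```

```bash
cat > look.py <<'E'
from h import *
def look(tag):
    t=imaging.capture('top');s=imaging.capture('side')
    cv2.imwrite(f'pics/t{tag}.png',t);cv2.imwrite(f'pics/s{tag}.png',s)
    a=cv2.resize(s[100:185,225:325],None,fx=7,fy=7,interpolation=cv2.INTER_CUBIC);cv2.imwrite(f'pics/cs{tag}.png',a)
    b=cv2.resize(t[120:200,220:310],None,fx=7,fy=7,interpolation=cv2.INTER_CUBIC);cv2.imwrite(f'pics/ct{tag}.png',b)
    q=bot.get_state();print(q['t'],q['tcp_pos'].round(2),np.degrees(q['orientation']).round(2),q['contact_force'].round(2),q['wrist_torque'].round(3),q['opening'])
E
python3 - <<'E'
from look import *
r=np.radians;o=[np.pi,0,r(138)]
C=np.array([610.8,-81.5]);u=np.array([np.cos(r(138)),np.sin(r(138))])
bot.movel([*(C+210*u),194],o,220)
bot.movel([*(C+118*u),196.3],o,120)
bot.dwell(.3)
look('4')
E
```

```text
9.075 [522.99  -2.34 196.43] [1.7999e+02 1.0000e-02 1.3802e+02] [ 1.   -0.03 -2.8 ] [0.115 0.102 0.055] 0.2126979434189597
```

View pics/cs4.png

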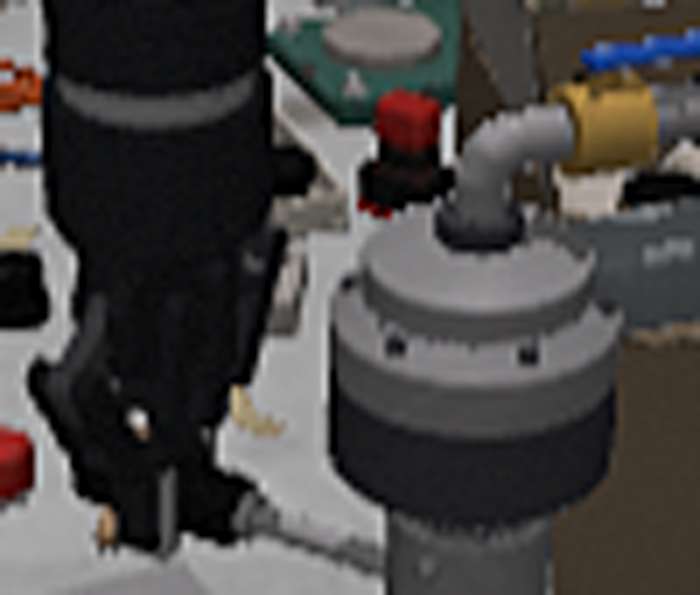

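View pics/ct4.png

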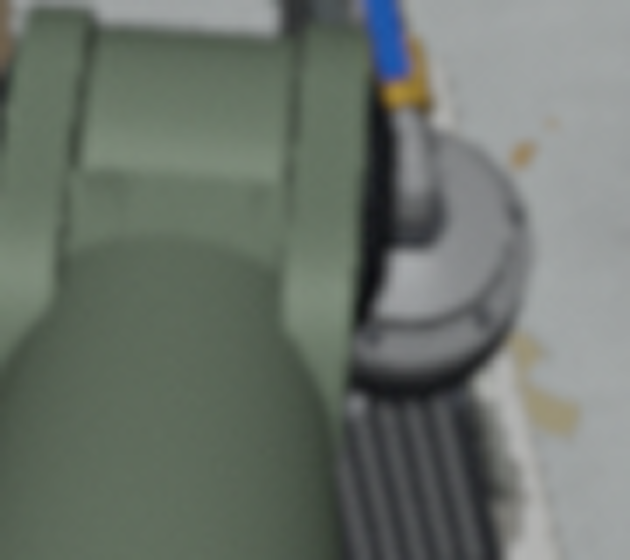

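Run:
```python
from fit import *
s=cv2.imread('pics/s4.png');crop(s,265,140,55,70,9,'pics/cs4b.png')
c=circ(S,610.8,-81.5,204,27.5);print('cup bottom', (c.min(0)-[265,140])*9,(c.max(0)-[265,140])*9)
for z in(270,250,230):
  for r in (46,27.5):
    c=circ(S,610.8,-81.5,z,r);print(z,r,(c.min(0)-[265,140])*9,(c.max(0)-[265,140])*9)
```

```text
[612.63029727 -79.5588121 ] [ 0.19 -0.19  0.03]
[609.70921915 -83.45244459] [-0.05  0.05 -0.  ]
[611.24792419 -82.93730457] [-0.07 -0.33  0.95 -0.29 -0.21 -0.56]
[571.50217104 -53.18051475 284.        ]
48.86038617506273 147.3251537370069
48.74595635459927 141.60976726940066
49.65069418605147 143.17859253285584
cup pred axis [ 500.47292341 -118.16716786] 250.12543486112764 [246.78692929 185.90863962] meas 243.0 131.11111111111111
rim pred crop 127.50007381772343 354.5799915035271 619.0761746155974 750.4471266660961
bottom pred lowest 902.5760932538577
cup bottom [125.11941706 367.30385013] [335.93656983 489.60896017]
270 46 [ 57.39151408 119.02916549] [424.57406545 315.48627286]
270 27.5 [130.9569807  156.13576003] [350.3590845  273.46880136]
250 46 [ 56.46532827 184.22200693] [419.16780878 383.40670195]
250 27.5 [129.13868957 221.87264158] [345.86635767 340.83751535]
230 46 [ 55.56133101 247.90819701] [413.89174666 449.63361707]
230 27.5 [127.3639643  286.06762806] [341.48161168 406.55270151]
```

View pics/cs4b.png

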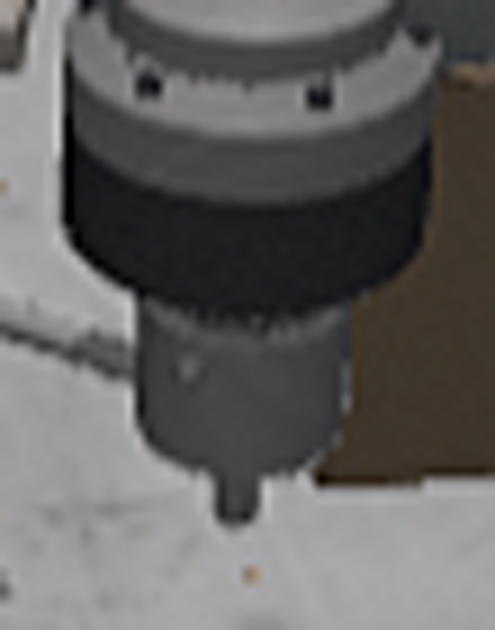

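Run:
```python
from look import *
r=np.radians;o=[np.pi,0,r(138)]
C=np.array([609.3,-80.8]);u=np.array([np.cos(r(138)),np.sin(r(138))])
p=C+118*u
bot.movel([*p,197],o,60); bot.dwell(.2)
def st(): 
    q=bot.get_state();print(round(q['t'],2),q['tcp_pos'].round(2),np.degrees(q['orientation']).round(2),q['contact_force'].round(2),q['wrist_torque'].round(3))
st()
for z in (214,222,230,234):
    h=bot.movel([*p,z],o,40,threshold=5);print(z,h);st()
    if h:break
```

```text
9.53 [521.62  -1.86 196.98] [-180.   -0.  138.] [-0.31 -0.01 -1.97] [0.155 0.172 0.015]
214 False
10.1 [521.74  -1.85 214.23] [1.7998e+02 2.0000e-02 1.3800e+02] [ 0.95 -0.55 -1.9 ] [0.174 0.176 0.025]
222 False
10.45 [521.87  -1.89 222.32] [1.7998e+02 3.0000e-02 1.3800e+02] [-0.38 -0.18 -1.86] [ 0.19   0.143 -0.018]
230 False
10.8 [521.89  -1.87 230.39] [1.7997e+02 4.0000e-02 1.3800e+02] [ 0.3   0.11 -3.14] [ 0.159  0.174 -0.008]
234 False
11.05 [521.78  -1.85 234.26] [1.7998e+02 2.0000e-02 1.3800e+02] [ 0.72 -0.47 -2.74] [0.175 0.153 0.069]
```

Run:
```python
from look import *
look('5')
s=cv2.imread('pics/s5.png');crop(s,265,130,55,70,9,'pics/cs5b.png')
```

```text
11.15 [521.6   -1.85 234.  ] [-180.    0.  138.] [ 0.5   0.27 -1.8 ] [0.19  0.234 0.022] 0.22153916643996796
```

View pics/cs5b.png

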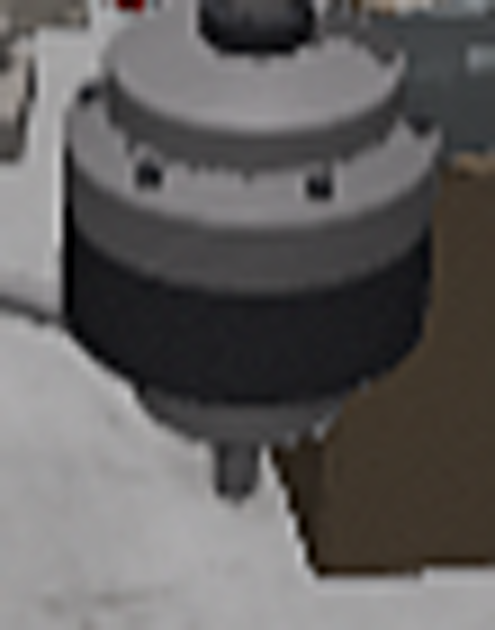

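```bash
cat > turn.py <<'E'
from h import *
import json,os
r=np.radians
def meas(n=5):
    F=[];M=[]
    for _ in range(n):
        bot.dwell(.02);q=bot.get_state();F.append(q['contact_force']);M.append(q['wrist_torque'])
    return np.mean(F,0),np.mean(M,0),q
def run(ths,stop,base=None,C=(609.3,-80.8),h0=17.8,kr=0.0,state=None):
    C=np.array(C)
    s=state or dict(dr=0.,dz=0.,F0=None,M0=None)
    if s['F0'] is None:
        F,M,q=meas(10);s['F0']=F.tolist();s['M0']=M.tolist()
    for th in ths:
        a=r(138+th);u=np.array([np.cos(a),np.sin(a)]);t=np.array([-u[1],u[0]])
        hm=max(h0,14.5+.17*th+.1)
        p=C+(118+s['dr'])*u
        z=270+hm-53.6+s['dz']
        bot.movel([*p,z],[np.pi,0,a],60)
        F,M,q=meas()
        dF=F-np.array(s['F0']);dM=M-np.array(s['M0'])
        Ft=-dF[:2]@t;Fr=dF[:2]@u;P=Ft-dM[2]/.118
        pa=q['orientation'][2];act=(np.degrees(pa)-138+180)%360-180
        print(f"t={q['t']:.2f} th={th:.1f} act={act:.2f} Ft={Ft:.2f} Fr={Fr:.2f} Fz={dF[2]:.2f} Mz={dM[2]:.3f} P={P:.2f} tcp={q['tcp_pos'].round(2)} dr={s['dr']:.2f} dz={s['dz']:.2f}")
        if abs(Fr)>2: s['dr']+=float(np.clip(.06*Fr,-.4,.4))
        if abs(dF[2])>3: s['dz']+=float(np.clip(.05*dF[2],-.4,.4))
        s['th']=th
        if P>stop or abs(Ft)>stop+2 or np.linalg.norm(dF)>25: print('STOP');break
    json.dump(s,open('turn.json','w'))
E
python3 - <<'E'
from turn import *
run([2,5,8,11,14,17,20,23],3.0)
E
```

```text
t=11.65 th=2.0 act=1.95 Ft=-0.19 Fr=-0.31 Fz=-0.02 Mz=0.008 P=-0.25 tcp=[518.98  -4.92 234.19] dr=0.00 dz=0.00
t=11.98 th=5.0 act=4.92 Ft=0.05 Fr=-0.02 Fz=-0.40 Mz=-0.001 P=0.05 tcp=[515.21  -9.65 234.22] dr=0.00 dz=0.00
t=12.32 th=8.0 act=7.92 Ft=0.30 Fr=-0.04 Fz=-0.63 Mz=-0.019 P=0.47 tcp=[511.62 -14.57 234.2 ] dr=0.00 dz=0.00
t=12.65 th=11.0 act=10.92 Ft=0.35 Fr=0.14 Fz=-0.17 Mz=-0.003 P=0.37 tcp=[508.29 -19.79 234.21] dr=0.00 dz=0.00
t=12.98 th=14.0 act=13.92 Ft=-0.34 Fr=0.00 Fz=-0.07 Mz=-0.022 P=-0.16 tcp=[505.23 -25.15 234.2 ] dr=0.00 dz=0.00
t=13.32 th=17.0 act=16.91 Ft=-0.50 Fr=-0.14 Fz=0.69 Mz=-0.040 P=-0.16 tcp=[502.56 -30.81 234.31] dr=0.00 dz=0.00
t=13.65 th=20.0 act=19.91 Ft=-0.25 Fr=0.02 Fz=1.17 Mz=-0.055 P=0.22 tcp=[500.13 -36.48 234.55] dr=0.00 dz=0.00
t=13.98 th=23.0 act=22.91 Ft=-0.23 Fr=-0.27 Fz=1.88 Mz=-0.054 P=0.23 tcp=[497.94 -42.27 235.03] dr=0.00 dz=0.00
```

Run:
```python
from turn import *
run(list(np.arange(25,60,1.5)),2.6,state=json.load(open('turn.json')))
```

```text
t=14.32 th=25.0 act=24.94 Ft=0.36 Fr=-0.84 Fz=1.27 Mz=0.005 P=0.32 tcp=[496.59 -46.07 235.29] dr=0.00 dz=0.00
t=14.65 th=26.5 act=26.47 Ft=0.20 Fr=-1.06 Fz=1.97 Mz=0.048 P=-0.21 tcp=[495.67 -49.1  235.54] dr=0.00 dz=0.00
t=14.98 th=28.0 act=27.96 Ft=0.74 Fr=-0.64 Fz=1.83 Mz=0.044 P=0.36 tcp=[494.8  -52.15 235.78] dr=0.00 dz=0.00
t=15.32 th=29.5 act=29.46 Ft=0.31 Fr=-0.42 Fz=1.96 Mz=0.040 P=-0.03 tcp=[494.07 -55.22 236.02] dr=0.00 dz=0.00
t=15.65 th=31.0 act=30.96 Ft=0.73 Fr=-0.59 Fz=2.13 Mz=0.039 P=0.40 tcp=[493.46 -58.24 236.28] dr=0.00 dz=0.00
t=15.98 th=32.5 act=32.46 Ft=0.47 Fr=-1.03 Fz=2.18 Mz=0.027 P=0.24 tcp=[492.89 -61.27 236.53] dr=0.00 dz=0.00
t=16.32 th=34.0 act=33.96 Ft=0.51 Fr=-0.82 Fz=2.28 Mz=0.047 P=0.11 tcp=[492.41 -64.31 236.78] dr=0.00 dz=0.00
t=16.65 th=35.5 act=35.46 Ft=0.31 Fr=-0.08 Fz=2.02 Mz=0.055 P=-0.16 tcp=[492.   -67.4  236.99] dr=0.00 dz=0.00
t=16.98 th=37.0 act=36.96 Ft=0.30 Fr=-0.73 Fz=2.13 Mz=0.076 P=-0.34 tcp=[491.68 -70.45 237.26] dr=0.00 dz=0.00
t=17.32 th=38.5 act=38.47 Ft=0.84 Fr=0.39 Fz=2.23 Mz=0.086 P=0.11 tcp=[491.44 -73.49 237.52] dr=0.00 dz=0.
[... 426 characters left out ...]
.5 ] dr=0.00 dz=0.00
t=18.98 th=46.0 act=45.98 Ft=1.43 Fr=-1.39 Fz=-0.25 Mz=0.135 P=0.29 tcp=[491.51 -89.04 238.73] dr=0.00 dz=0.00
t=19.32 th=47.5 act=47.48 Ft=1.31 Fr=-1.42 Fz=-0.81 Mz=0.206 P=-0.43 tcp=[491.74 -92.25 239.02] dr=0.00 dz=0.00
t=19.65 th=49.0 act=48.97 Ft=1.79 Fr=-0.61 Fz=-1.09 Mz=0.056 P=1.32 tcp=[491.96 -95.14 239.21] dr=0.00 dz=0.00
t=19.98 th=50.5 act=50.48 Ft=1.80 Fr=-0.46 Fz=-1.74 Mz=0.075 P=1.16 tcp=[492.44 -98.27 239.47] dr=0.00 dz=0.00
t=20.32 th=52.0 act=51.99 Ft=2.22 Fr=-0.88 Fz=-2.01 Mz=-0.025 P=2.43 tcp=[ 492.94 -101.25  239.72] dr=0.00 dz=0.00
t=20.65 th=53.5 act=53.50 Ft=2.47 Fr=-0.42 Fz=-2.13 Mz=-0.020 P=2.63 tcp=[ 493.43 -104.32  239.98] dr=0.00 dz=0.00
STOP
```

Run:
```python
from turn import *
run(list(np.arange(54.5,62,1.)),4.9,state=json.load(open('turn.json')))
```

```text
t=20.98 th=54.5 act=54.46 Ft=5.02 Fr=-0.59 Fz=-2.24 Mz=-0.510 P=9.34 tcp=[ 493.71 -105.61  240.  ] dr=0.00 dz=0.00
STOP
```

Run:
```python
from turn import *
s=json.load(open('turn.json'))
F,M,q=meas(10);print(q['t'],(F-s['F0']).round(2),(M-s['M0']).round(3),q['tcp_pos'].round(2),np.degrees(q['orientation']),q['opening'])
im=imaging.capture('side');cv2.imwrite('pics/s6.png',im);crop(im,225,120,100,85,7,'pics/cs6.png')
w=imaging.capture('wrist');cv2.imwrite('pics/w6.png',w)
```

```text
21.15 [-0.3   5.34 -2.38] [ 0.742  0.152 -0.501] [ 493.72 -105.58  240.  ] [ 1.79903500e+02 -1.92430696e-02 -1.67542603e+02] 0.21600950094176555
```

View pics/cs6.png

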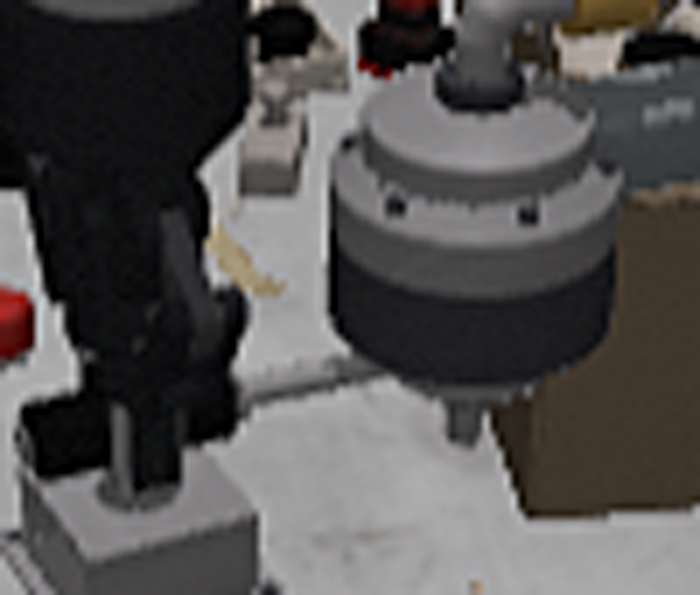

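View pics/w6.png

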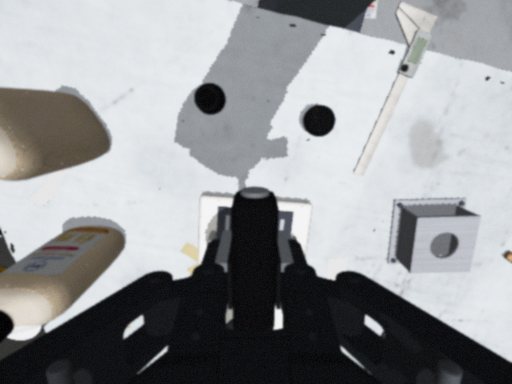

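```bash
cat > turn2.py <<'E'
from turn import *
def fine(ths,lo=-99,hi=99,C=(609.3,-80.8),spd=6,dr=0,dz=0):
    s=json.load(open('turn.json'));C=np.array(C);out=[]
    for th in ths:
        a=r(138+th);u=np.array([np.cos(a),np.sin(a)]);t=np.array([-u[1],u[0]])
        p=C+(118+dr)*u;z=270+max(17.8,14.5+.17*th+.1)-53.6+dz
        bot.movel([*p,z],[np.pi,0,a],spd)
        F,M,q=meas(3);dF=F-np.array(s['F0']);dM=M-np.array(s['M0'])
        Ft=-dF[:2]@t;Fr=dF[:2]@u;P=Ft-dM[2]/.118
        act=(np.degrees(q['orientation'][2])-138+180)%360-180
        w=(q['tcp_pos'][:2]-p)
        print(f"t={q['t']:.2f} th={th:.2f} act={act:.2f} lag_t={-w@t:.2f} Ft={Ft:.2f} Fr={Fr:.2f} Fz={dF[2]:.2f} Mz={dM[2]:.3f} P={P:.2f} z={q['tcp_pos'][2]:.2f}")
        if P>hi or P<lo: print('STOP');break
E
python3 - <<'E'
from turn2 import *
fine([54,53.5,53,52.5,52,51.5])
E
```

```text
t=21.62 th=54.00 act=54.00 lag_t=0.28 Ft=4.77 Fr=-0.52 Fz=-2.73 Mz=-0.225 P=6.68 z=240.01
t=22.00 th=53.50 act=53.50 lag_t=-0.10 Ft=2.90 Fr=1.07 Fz=-3.38 Mz=-0.031 P=3.16 z=240.03
t=22.38 th=53.00 act=52.99 lag_t=-0.28 Ft=0.60 Fr=1.74 Fz=-2.94 Mz=0.184 P=-0.96 z=240.00
t=22.75 th=52.50 act=52.48 lag_t=-0.28 Ft=-1.31 Fr=2.72 Fz=-3.21 Mz=0.234 P=-3.30 z=239.92
t=23.12 th=52.00 act=51.98 lag_t=-0.28 Ft=-3.15 Fr=3.32 Fz=-2.88 Mz=0.223 P=-5.04 z=239.85
t=23.50 th=51.50 act=51.48 lag_t=-0.11 Ft=-2.84 Fr=3.19 Fz=-2.99 Mz=0.114 P=-3.81 z=239.75
```

Run:
```python
from turn2 import *
fine([52,52.5,53,53.5,54,54.3],hi=8.0)
```

```text
t=23.88 th=52.00 act=52.00 lag_t=0.23 Ft=-0.94 Fr=3.52 Fz=-2.93 Mz=-0.055 P=-0.48 z=239.76
t=24.25 th=52.50 act=52.51 lag_t=0.42 Ft=1.59 Fr=2.80 Fz=-3.38 Mz=-0.274 P=3.91 z=239.80
t=24.62 th=53.00 act=53.02 lag_t=0.59 Ft=4.65 Fr=1.91 Fz=-4.01 Mz=-0.408 P=8.11 z=239.85
STOP
```

Run:
```python
from turn2 import *
fine([53.25,53.5,53.75,54.,54.25,54.5],hi=14)
```

```text
t=24.93 th=53.25 act=53.25 lag_t=0.76 Ft=5.66 Fr=1.86 Fz=-3.68 Mz=-0.523 P=10.09 z=239.89
t=25.23 th=53.50 act=53.50 lag_t=0.88 Ft=5.75 Fr=2.29 Fz=-3.29 Mz=-0.583 P=10.68 z=239.92
t=25.52 th=53.75 act=53.74 lag_t=1.04 Ft=5.45 Fr=2.67 Fz=-2.82 Mz=-0.681 P=11.22 z=239.92
t=25.82 th=54.00 act=53.98 lag_t=1.10 Ft=6.20 Fr=2.40 Fz=-3.10 Mz=-0.696 P=12.10 z=239.96
t=26.12 th=54.25 act=54.23 lag_t=1.17 Ft=6.18 Fr=2.20 Fz=-3.71 Mz=-0.758 P=12.60 z=240.00
t=26.43 th=54.50 act=54.49 lag_t=0.91 Ft=5.58 Fr=2.73 Fz=-3.27 Mz=-0.651 P=11.09 z=240.06
```

Run:
```python
from turn2 import *
s=json.load(open('turn.json'))
def show(l):
    F,M,q=meas(4);a=r(192.5);u=np.array([np.cos(a),np.sin(a),0]);t=np.array([-u[1],u[0],0])
    print(l,round(q['t'],2),'raw F u,t,z',(F@u).round(2),(F@t).round(2),F[2].round(2),'M u,t,z',(M@u).round(3),(M@t).round(3),M[2].round(3),q['tcp_pos'].round(2),q['opening'])
show('gripped')
bot.grip(0.38,40)
show('open')
w=imaging.capture('wrist');cv2.imwrite('pics/w7.png',w);crop(w,170,150,170,130,4,'pics/w7c.png')
im=imaging.capture('side');cv2.imwrite('pics/s7.png',im);crop(im,225,120,100,85,7,'pics/cs7.png')
```

```text
gripped 26.49 raw F u,t,z 1.91 -5.85 -5.58 M u,t,z -0.988 -0.831 -0.625 [ 493.72 -105.51  240.02] 0.22235375477771113
open 26.84 raw F u,t,z 0.17 -0.38 -0.12 M u,t,z 0.005 -0.013 -0.008 [ 495.43 -107.02  241.31] 0.3822752675145245
```

View pics/w7c.png

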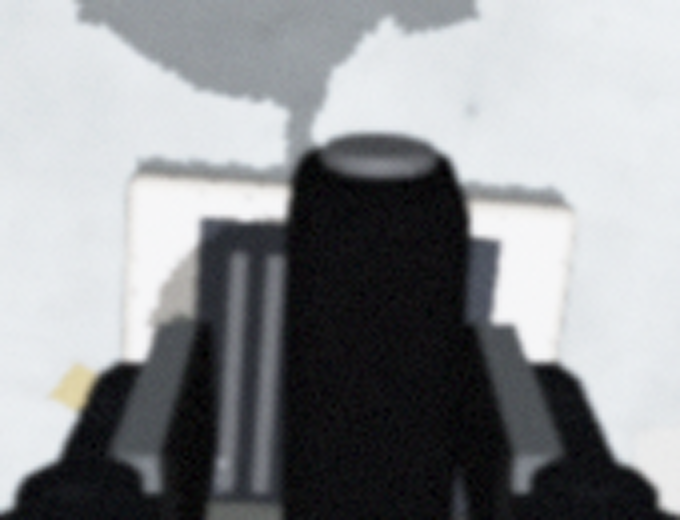

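View pics/cs7.png

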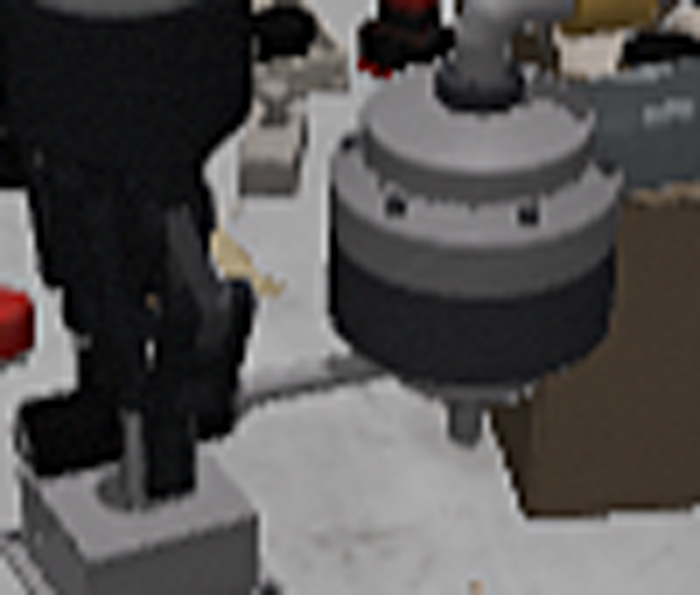

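```bash
cat > push.py <<'E'
from turn2 import *
def push(ths,hi,spd=8,z=240.5,dr=0,C=(609.3,-80.8)):
    C=np.array(C)
    for th in ths:
        a=r(138+th);u=np.array([np.cos(a),np.sin(a)]);t=np.array([-u[1],u[0]]);p=C+(118+dr)*u
        bot.movel([*p,z],[np.pi,0,a],spd)
        F,M,q=meas(3)
        act=(np.degrees(q['orientation'][2])-138+180)%360-180
        w=q['tcp_pos'][:2]-p; Ft=-F[:2]@t
        phi=np.degrees(np.arctan2(*(q['tcp_pos'][:2]-C)[::-1]))%360-138
        print(f"t={q['t']:.2f} th={th:.2f} yaw={act:.2f} phi={phi:.2f} Ft={Ft:.2f} Fr={F[:2]@u:.2f} Fz={F[2]:.2f} Mz={M[2]:.3f} P={Ft-M[2]/.118:.2f} z={q['tcp_pos'][2]:.2f}")
        if Ft>hi or Ft-M[2]/.118>hi+1.5: print('STOP');break
E
python3 - <<'E'
from push import *
push([54.75,55,55.25,55.5,55.75,56],4.5)
E
```

```text
t=27.24 th=54.75 yaw=54.75 phi=54.78 Ft=0.27 Fr=0.03 Fz=-0.36 Mz=0.024 P=0.07 z=240.50
t=27.54 th=55.00 yaw=55.00 phi=55.01 Ft=-0.12 Fr=0.54 Fz=-0.05 Mz=0.019 P=-0.28 z=240.47
t=27.84 th=55.25 yaw=55.25 phi=55.26 Ft=-0.09 Fr=-0.10 Fz=-0.43 Mz=0.015 P=-0.22 z=240.50
t=28.14 th=55.50 yaw=55.50 phi=55.50 Ft=-0.41 Fr=-0.32 Fz=0.12 Mz=0.019 P=-0.57 z=240.50
t=28.44 th=55.75 yaw=55.75 phi=55.75 Ft=-0.42 Fr=0.48 Fz=0.03 Mz=0.012 P=-0.53 z=240.49
t=28.74 th=56.00 yaw=56.01 phi=55.93 Ft=0.76 Fr=-0.47 Fz=-0.08 Mz=-0.039 P=1.09 z=240.50
```

Run:
```python
from push import *
push([56.3,56.6,56.9,57.2,57.5],5.6)
```

```text
t=29.04 th=56.30 yaw=56.31 phi=56.12 Ft=2.66 Fr=-0.67 Fz=0.23 Mz=-0.032 P=2.93 z=240.45
t=29.34 th=56.60 yaw=56.62 phi=56.36 Ft=4.66 Fr=-1.25 Fz=0.15 Mz=-0.096 P=5.47 z=240.40
t=29.64 th=56.90 yaw=56.92 phi=56.50 Ft=6.07 Fr=-1.86 Fz=0.37 Mz=-0.082 P=6.77 z=240.36
STOP
```

Run:
```python
from push import *
push([57.1,57.3],6.9)
```

```text
t=29.94 th=57.10 yaw=57.13 phi=56.58 Ft=6.81 Fr=-1.96 Fz=-0.06 Mz=-0.112 P=7.76 z=240.34
t=30.24 th=57.30 yaw=57.33 phi=56.65 Ft=7.21 Fr=-2.50 Fz=0.74 Mz=-0.073 P=7.83 z=240.31
STOP
```

Run:
```python
from push import *
push([57.5,57.7,57.9,58.1],8.4)
```

```text
t=30.54 th=57.50 yaw=57.54 phi=56.70 Ft=8.40 Fr=-2.09 Fz=0.82 Mz=-0.133 P=9.52 z=240.27
t=30.84 th=57.70 yaw=57.75 phi=56.79 Ft=9.35 Fr=-2.31 Fz=0.59 Mz=-0.127 P=10.42 z=240.22
STOP
```

```bash
cat > pushcw.py <<'E'
from push import *
def pushcw(ths,lo,spd=10,z=240.3,dr=0,C=(609.3,-80.8)):
    C=np.array(C)
    for th in ths:
        a=r(138+th);u=np.array([np.cos(a),np.sin(a)]);t=np.array([-u[1],u[0]]);p=C+(118+dr)*u
        bot.movel([*p,z],[np.pi,0,a],spd)
        F,M,q=meas(3)
        Ft=-F[:2]@t
        phi=np.degrees(np.arctan2(*(q['tcp_pos'][:2]-C)[::-1]))%360-138
        print(f"t={q['t']:.2f} th={th:.2f} phi={phi:.2f} Ft={Ft:.2f} Fr={F[:2]@u:.2f} Fz={F[2]:.2f} Mz={M[2]:.3f} P={Ft-M[2]/.118:.2f}")
        if Ft<lo: print('STOP');break
E
python3 - <<'E'
from pushcw import *
pushcw([53.0],-1.5,spd=25)
pushcw(np.arange(52.5,48,-.5),-6)
E
```

```text
t=31.43 th=53.00 phi=53.30 Ft=0.43 Fr=0.17 Fz=0.44 Mz=0.011 P=0.34
t=31.73 th=52.50 phi=52.56 Ft=0.00 Fr=-0.31 Fz=0.17 Mz=0.010 P=-0.08
t=32.02 th=52.00 phi=52.00 Ft=-0.97 Fr=-0.07 Fz=-0.33 Mz=-0.004 P=-0.94
t=32.33 th=51.50 phi=51.49 Ft=0.08 Fr=0.07 Fz=-0.43 Mz=0.017 P=-0.07
t=32.62 th=51.00 phi=50.99 Ft=0.29 Fr=-0.19 Fz=0.42 Mz=0.001 P=0.28
t=32.92 th=50.50 phi=50.47 Ft=-0.12 Fr=-0.19 Fz=-0.32 Mz=0.022 P=-0.31
t=33.23 th=50.00 phi=50.11 Ft=-1.77 Fr=0.10 Fz=0.07 Mz=0.009 P=-1.85
t=33.52 th=49.50 phi=49.75 Ft=-4.42 Fr=-0.15 Fz=-0.16 Mz=0.066 P=-4.98
t=33.83 th=49.00 phi=49.10 Ft=-4.41 Fr=0.03 Fz=-0.27 Mz=0.048 P=-4.82
t=34.12 th=48.50 phi=48.27 Ft=-2.46 Fr=-0.16 Fz=-0.25 Mz=0.022 P=-2.64
```

Run:
```python
from push import *
push([53.6],3,spd=25,z=240.3)
push([54.3,54.7,55.,55.3,55.6,55.9,56.2],7.2,z=240.3)
```

```text
t=34.74 th=53.60 yaw=53.60 phi=53.38 Ft=0.41 Fr=0.24 Fz=0.00 Mz=0.004 P=0.37 z=240.20
t=35.12 th=54.30 yaw=54.30 phi=54.22 Ft=0.84 Fr=0.33 Fz=0.20 Mz=0.016 P=0.70 z=240.26
t=35.42 th=54.70 yaw=54.71 phi=54.48 Ft=2.78 Fr=-0.32 Fz=0.45 Mz=-0.037 P=3.09 z=240.22
t=35.73 th=55.00 yaw=55.02 phi=54.70 Ft=4.90 Fr=-0.63 Fz=0.10 Mz=-0.073 P=5.51 z=240.20
t=36.02 th=55.30 yaw=55.33 phi=54.82 Ft=6.25 Fr=-0.94 Fz=0.59 Mz=-0.078 P=6.92 z=240.16
t=36.33 th=55.60 yaw=55.64 phi=54.94 Ft=7.41 Fr=-1.84 Fz=0.45 Mz=-0.073 P=8.03 z=240.09
STOP
```

Run:
```python
from pushcw import *
pushcw([49.0],-1.5,spd=30,z=240.0)
pushcw([48.2,47.7,47.3,46.9,46.6],-7,z=240.0)
push([51.9],3,spd=30,z=240.0)
push([52.5,52.9,53.2,53.5,53.8,54.1,54.4],6.6,z=240.0)
```

```text
t=36.98 th=49.00 phi=49.27 Ft=0.30 Fr=-0.34 Fz=0.09 Mz=0.024 P=0.10
t=37.34 th=48.20 phi=48.37 Ft=-1.58 Fr=-0.09 Fz=-0.54 Mz=0.020 P=-1.75
t=37.64 th=47.70 phi=47.92 Ft=-3.87 Fr=-0.49 Fz=-0.70 Mz=0.034 P=-4.16
t=37.94 th=47.30 phi=47.26 Ft=-3.05 Fr=-0.03 Fz=-0.41 Mz=0.005 P=-3.09
t=38.24 th=46.90 phi=46.77 Ft=-2.87 Fr=0.19 Fz=-0.32 Mz=0.030 P=-3.13
t=38.54 th=46.60 phi=46.56 Ft=-3.43 Fr=0.48 Fz=-0.65 Mz=0.019 P=-3.59
t=39.11 th=51.90 yaw=51.89 phi=51.65 Ft=0.21 Fr=0.05 Fz=-0.17 Mz=-0.018 P=0.35 z=239.92
t=39.47 th=52.50 yaw=52.50 phi=52.47 Ft=-0.19 Fr=0.05 Fz=-0.25 Mz=0.008 P=-0.26 z=240.01
t=39.77 th=52.90 yaw=52.90 phi=52.76 Ft=2.07 Fr=-0.52 Fz=0.29 Mz=-0.019 P=2.23 z=239.97
t=40.07 th=53.20 yaw=53.21 phi=52.99 Ft=3.67 Fr=-1.20 Fz=-0.26 Mz=-0.094 P=4.46 z=239.95
t=40.37 th=53.50 yaw=53.53 phi=53.17 Ft=4.50 Fr=-1.56 Fz=0.52 Mz=-0.077 P=5.15 z=239.93
t=40.67 th=53.80 yaw=53.84 phi=53.30 Ft=5.77 Fr=-1.77 Fz=0.85 Mz=-0.074 P=6.39 z=239.87
t=40.97 th=54.10 yaw=54.15 phi=53.41 Ft=6.69 Fr=-2.54 Fz=0.80 Mz=-0.092 P=7.47 z=239.84
STOP
```

Run:
```python
from pushcw import *
pushcw([47.0],-1.5,spd=40,z=239.8)
pushcw([46.3,45.7,45.2,44.8],-7,spd=12,z=239.8)
push([50.1],3,spd=40,z=239.8)
push([50.8,51.3,51.7,52.,52.3,52.6],6.3,z=239.8,spd=12)
```

```text
t=41.53 th=47.00 phi=47.30 Ft=-0.70 Fr=0.30 Fz=-0.33 Mz=0.016 P=-0.84
t=41.85 th=46.30 phi=46.52 Ft=-2.30 Fr=0.33 Fz=0.32 Mz=0.012 P=-2.40
t=42.15 th=45.70 phi=45.65 Ft=-1.89 Fr=0.86 Fz=-0.01 Mz=-0.006 P=-1.83
t=42.45 th=45.20 phi=44.98 Ft=-0.38 Fr=0.75 Fz=-0.07 Mz=0.003 P=-0.41
t=42.75 th=44.80 phi=44.73 Ft=-1.89 Fr=0.56 Fz=-0.32 Mz=0.012 P=-2.00
t=43.23 th=50.10 yaw=50.07 phi=49.92 Ft=-0.26 Fr=-0.48 Fz=-0.23 Mz=0.023 P=-0.45 z=239.78
t=43.54 th=50.80 yaw=50.81 phi=50.61 Ft=1.33 Fr=-0.15 Fz=-0.45 Mz=-0.031 P=1.60 z=239.74
t=43.84 th=51.30 yaw=51.31 phi=51.07 Ft=3.79 Fr=-1.32 Fz=0.00 Mz=-0.082 P=4.49 z=239.74
t=44.14 th=51.70 yaw=51.73 phi=51.41 Ft=4.94 Fr=-1.69 Fz=0.05 Mz=-0.081 P=5.63 z=239.72
t=44.44 th=52.00 yaw=52.03 phi=51.57 Ft=5.43 Fr=-2.00 Fz=-0.08 Mz=-0.088 P=6.18 z=239.72
t=44.74 th=52.30 yaw=52.34 phi=51.78 Ft=5.84 Fr=-1.58 Fz=-0.35 Mz=-0.101 P=6.70 z=239.71
t=45.04 th=52.60 yaw=52.65 phi=52.01 Ft=6.01 Fr=-2.39 Fz=-0.15 Mz=-0.102 P=6.87 z=239.73
```

Run:
```python
from pushcw import *
push([48.4],3,spd=30,z=239.6)
bot.grip(0.5)
q=bot.get_state();print(q['t'],q['contact_force'].round(2))
C=np.array([609.3,-80.8]);a=r(138+48.4);u=np.array([np.cos(a),np.sin(a)])
h=bot.movel([*(C+118*u),292],None,90,threshold=4);print(h)
if not h: bot.movel([*(C+210*u),320],None,150)
q=bot.get_state();print(q['t'],q['tcp_pos'],q['contact_force'].round(2))
w=imaging.capture('wrist');cv2.imwrite('pics/w8.png',w)
im=imaging.capture('side');cv2.imwrite('pics/s8.png',im);crop(im,225,110,100,85,7,'pics/cs8.png')
t=imaging.capture('top');cv2.imwrite('pics/t8.png',t)
```

```text
t=45.53 th=48.40 yaw=48.43 phi=48.68 Ft=0.34 Fr=0.02 Fz=0.32 Mz=0.016 P=0.20 z=239.70
45.8 [-0.36 -1.04 -0.71]
False
47.325 [ 401.05396029 -104.32317105  319.82692956] [ 0.41  0.11 -0.13]
```

View pics/cs8.png

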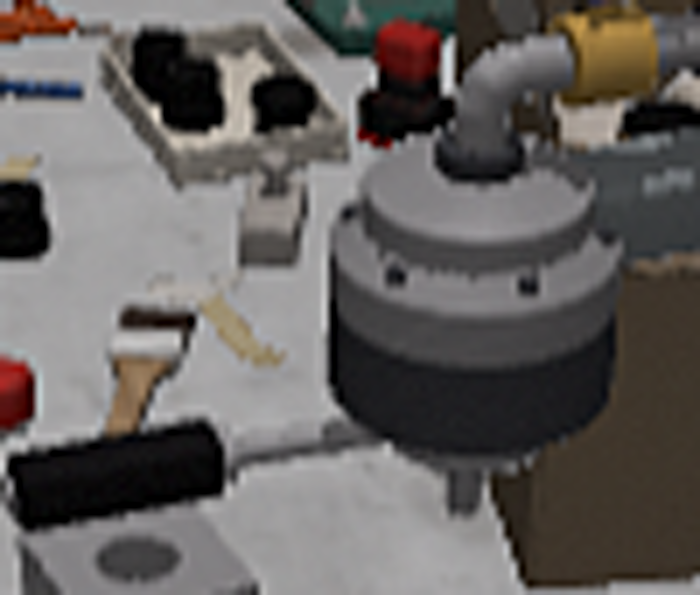

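View pics/t8.png

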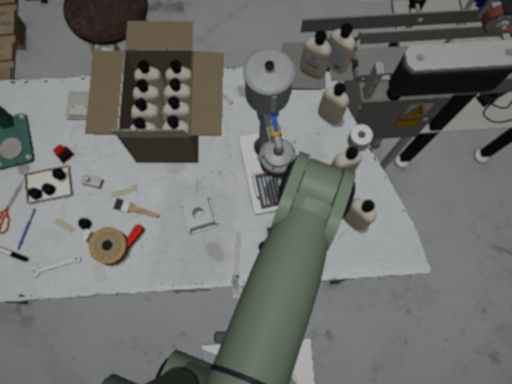

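Run:
```python
from bench import bot
bot.sign_off();print(bot.get_state()['t'])
```

```text
the job is handed in; nothing more can be done
the job is handed in; nothing more can be done
```

The cup is locked in the filler's ring and I handed the job in. The last check of the turning push read about 6.0 N at the grip, but I went too tight once on the way there. The robot's clock read 47.3 s just before hand-in, with the gripper clear and touching nothing.

- **Lift and entry:** I gripped the handle and lifted the cup from its rest. It went up into the ring with the handle at the red mark and no contact force.
- **Too tight first:** I turned it to about 53° (the angles are estimates from the hand's motion). With the handle gripped, the hand's own side loads spoiled the force reading. Pushing it with one finger, it had not moved at over 9 N, which is too tight by your figures.
- **Mended:** I backed it off in steps and turned it on again with one finger. It slid at about 6.0 N of push, or 6.9 N counting the small moment on the hand, at about 48° of turn.
- **Seal load:** I can't see the seal. From the on and off pushes I estimate roughly 23–30 N now. At the tightest point I put it near 40–50 N, below the 75 N limit. That peak is not certain, because I couldn't tell exactly when the cup first touched the seal.
- **Last look:** The side picture shows the cup hanging level by itself in the ring, its handle free. The bottles visible in the last top picture stand where they were. The caps were hidden by the arm there, but the hand never went near them.

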